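# Free the stuck tumbler from the sloping rack

## Task

Two steel tumblers are stuck one inside the other in the sloping wooden rack. Pull the upper one straight out along its own leaning axis, leaving the lower one seated in the rack, and then stand it upright on the middle of the round part of the wooden board, setting it down rather than dropping it. Do not knock over or push about the white egg cup, the wooden masher or the board.

Things in the scene. Friction and masses are not known exactly. Their poses are not given: they have to be found in the camera images.
- tumbler_top: The upper of two alike steel tumblers, open-topped, tapered, 100 mm high, 42 mm across at the foot, 62 at the rim, wall 2.5 mm, about 0.12 kg. A bead 65 mm across runs round it 67 to 71 mm above the foot; grip it on the plain band from bead to rim (56 to 62 mm across), which sticks out of the nest. Origin: centre of the foot's underside; z: the axis, foot to mouth, leaning 35 degrees at the start.
- tumbler_low: The lower tumbler, same shape, 0.75 kg, loose: it hangs by its bead in the hole of the rack's sloping deck, with about 1 mm of play. Origin: centre of its foot's underside; z: its axis, foot to mouth, leaning 35 degrees from vertical. It must stay in the rack.
- rack: Wooden tumbler rack, fixed, 150 mm deep, 134 wide, 267 high. Origin: on the worktop under the tumblers; x points to its back; the mouths lean to its front (-x). A sloping deck with a hole holds the tumblers between cheeks at most 110 mm high; a back board carries a shelf, with an egg cup and a tea light fixed on it (325 mm high in all). Start centre of the upper mouth: x -32, y 0, z 151 mm.
- board: Cheese board of pale wood, 242 x 170 mm, 11 mm thick, loose on the worktop, 0.21 kg: a round disc 170 mm across with a flat handle to its -x side. Origin: centre of the underside of the whole outline; z up.
- board_centre (a point): Centre of the round part of the board, on its upper face (11 mm above the worktop).
- masher: Bystander: turned wooden masher standing on its head, 50 mm across, 128 mm high, loose. Origin: centre of its underside, z up.
- cup_white: Bystander: white egg cup, 49 mm across, 57 mm high, loose. Origin: centre of its underside, z up.
- tumbler_mouth (a point): Centre of the mouth (rim plane) of tumbler_top, 100 mm from its foot. At the start tumbler_top sits in tumbler_low, bead on rim, its foot 35 mm further along the common axis. Three sprung nubs inside the lower rim grip it, with about 3 to 5 N of friction besides its weight, for about the first 25 mm; it is clear after 65 mm of travel along the axis.
- shelf_edge (a point): Middle of the lower front edge of the rack's shelf, 255 mm up, 15 mm in front of the rack's origin. The shelf overhangs the upper tumbler's mouth: a vertical gripper does not fit under it, one lined up with the tumbler's axis does (the edge stays about 70 mm from that axis).

How it is judged:
By the outcome, as a careful person would: the job done as asked, in the order asked, and still so for the second after the job is handed in, with the robot touching nothing.
It also fails if it takes over 42 s, if anything falls off the work surface, if the arm or the gripper's body presses on something with over 40 N, if the wrist force passes 120 N, or if a joint passes its speed limit or range.

## Robot

A 7-joint arm with a two-finger parallel gripper is mounted at the origin on a cart in front of the work surface, level with it; the furniture and walls round the work are solid. World frame = base frame: x ahead of the robot, y to its left, z up, the work surface at z = 0. Lengths are in m, angles in rad, forces in N, time in s.
With the tool pointing down it reaches from about 0.425 to 0.875 m from the base axis. Payload 8.4 kg.
Tool frame: the origin (TCP) lies between the finger pads; the fingertips stand 14 mm ahead of it and the grasp point (between the pads) lies 5 mm behind it (env.tips_ahead is the z of the fingertips in the tool frame, in m); z points along the fingers, y is the line along which they close (so a half turn about z gives the same grasp; the last joint's range is limited). The gripper opens to 87 mm and grips with 3 to 60 N. Pads are 19 mm wide; open, the fingers measure 117 mm over their backs; the gripper's body (75 mm by 190 mm) begins 51 mm behind the grasp point.
Start: joints at [1.049, 0.333, 0.04, 1.465, -0.013, 1.343, -0.059], TCP at [0.267, -0.593, 0.237] pointing down, gripper open.
Joint ranges: [-2.58, 2.58], [-0.38, 2.09], [-1.3, 1.39], [0.25, 2.4], [-1.5, 4.64], [0.08, 2.09], [-2.65, 2.65]. Speed limits (rad/s): [2.22, 2.22, 2.79, 2.79, 3.14, 3.14, 3.14].

## Interface

Orientations are given as a rotation vector (axis times angle).
In Python, from plant import env, imaging, job gives the robot as it stands (env), with the cameras (imaging) and the job (job). Calls block until the motion is done:
- env.goto(position, orientation): joint-space move of the TCP to a pose.
- env.movel(position, rot=None, speed=0.15): straight line of the TCP; rot=None keeps the orientation; speed is the mean speed in m/s.
- env.move_joints(angles): joint-space move.
- env.release() and env.grasp(force=None): open the fingers fully, or close them until they stop; force is the grip in N (None keeps the last).
- env.sleep(seconds).
- env.inverse_kinematics(position, orientation): joint angles nearest the present ones, or None.
- env.get_state(): the state.
- imaging.snapshot(name): name is "scene" or "top" or "wrist"; returns a dict with "image" (480x640x3 uint8, red, green, blue), "vfov" (degrees; the focal length in pixels is half the picture's height over the tangent of half this angle, whatever the lens; pixels are square), "cx", "cy" (the principal point, pixels), "k1" (the pictures are not rectified: a ray, as slopes to the right and down, at radius r is drawn at 1 + k1 r^2 times it, then the intrinsics apply), "extrinsics" (4x4, takes a point from world to camera coordinates); the wrist camera has in their place "hand_eye" (4x4, takes a point from camera to tool coordinates, whose origin is the TCP and whose axes are the flange's). Camera axes: x right, y down, z forward; pixel columns grow to the right and rows downward; lengths in m; the calibration is good to about 2 mm. A picture is of the moment at which its call begins: read the wrist's pose just before it. There is no depth.
A pose or a line that the arm cannot do raises env.IKError and nothing moves.
- job.hand_in(): hands the job in; it is judged then, once.
The state is a dict: "time": time; "joint_pos": joint angles; "joint_vel": joint speeds; "effort": joint torques, N m; "eef_pos": TCP position; "tcp_rot": TCP orientation; "wrist_force": force on the tool from outside, world axes, zero at the start; "ft_torque": the same for the moment, N m; "width": finger opening in m; "grip_force": force on a finger pad.
Only numpy, scipy, OpenCV 4.12 (cv2) and the standard library are available. Lean on these libraries where they do the work, as an engineer would, in place of code of your own. Each camera call takes 0.05 s, during which the arm holds its last target. There are 200 camera calls.

## Working session

There is one attempt and no reset: what is moved stays moved. The work goes in short steps, each a Python script; the robot and the scene stay as the last script left them, time stands still between calls to the robot, and variables do not carry over. Pictures are saved under pics/ and viewed, at most 10 in all, crops included, and the job is handed in when it is done.

```bash
mkdir -p pics; ls
python3 - <<'E'
from plant import env, imaging, job
import cv2,numpy as np
for n in("scene","top"):
    s=imaging.snapshot(n); cv2.imwrite(f"pics/{n}0.png",s["image"][:,:,::-1])
    print(n,s["vfov"],s["cx"],s["cy"],s["k1"]); print(np.round(s["extrinsics"],4).tolist())
st=env.get_state();print(st["time"],st["eef_pos"],st["tcp_rot"],st["width"],env.tips_ahead)
E
```

```text
pics
plant.py
scene 47.00590790217499 316.2444879988597 238.44150727355347 0.05307600952028153
[[-0.5148, -0.8573, -0.0066, 0.359], [-0.6264, 0.3814, -0.6798, 0.4235], [0.5853, -0.3458, -0.7334, 0.856], [0.0, 0.0, 0.0, 1.0]]
top 50.17456407146909 321.0046073268161 237.34432881075475 -0.034248968287103373
[[-0.013, -0.9999, 0.0011, 0.1008], [-0.9951, 0.0129, -0.0978, 0.6085], [0.0978, -0.0024, -0.9952, 1.1292], [0.0, 0.0, 0.0, 1.0]]
0.1 [ 0.26653098 -0.59240014  0.23575114] [-3.07027239e+00 -6.58968958e-01  6.24910636e-04] 0.08694028936422002 0.014
```

View pics/scene0.png

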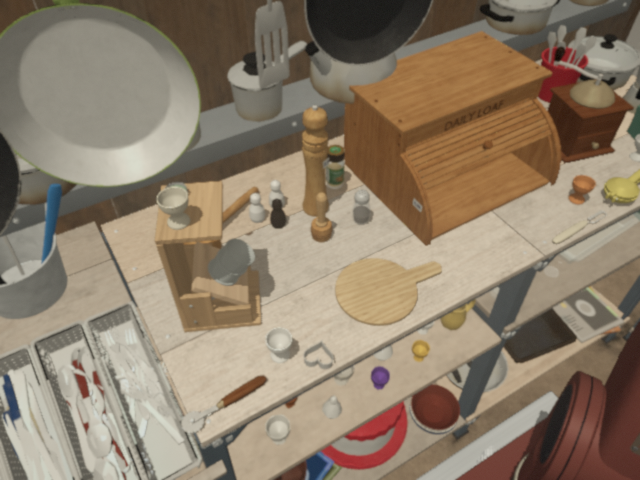

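View pics/top0.png

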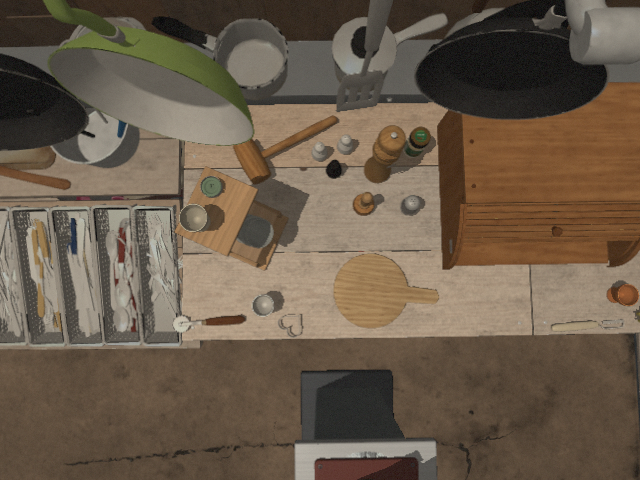

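The scene view shows the rack at about (205,260), with the upper tumbler at (232,262), the board disc at (376,291), the egg cup at (278,345) and the masher at (321,225). In the top view the rack is at (233,217), the mouth at about (255,232) and the disc at (370,290). Next I'll enlarge the crops.

Run:
```python
import cv2,numpy as np
a=cv2.imread("pics/top0.png")[155:285,165:305]; b=cv2.imread("pics/scene0.png")[175:335,145:275]
cv2.imwrite("pics/c1.png",np.hstack([cv2.resize(a[:, :],None,fx=3,fy=3,interpolation=3)[:390],cv2.resize(b,None,fx=2.4375,fy=2.4375,interpolation=3)[:390]]))
cv2.imwrite("pics/c1.png",cv2.resize(a,None,fx=4.5,fy=4.5,interpolation=2)[:600,:800]); cv2.imwrite("pics/c2.png",cv2.resize(b,None,fx=3.7,fy=3.7,interpolation=2))
```

```text
(no output)
```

View pics/c1.png

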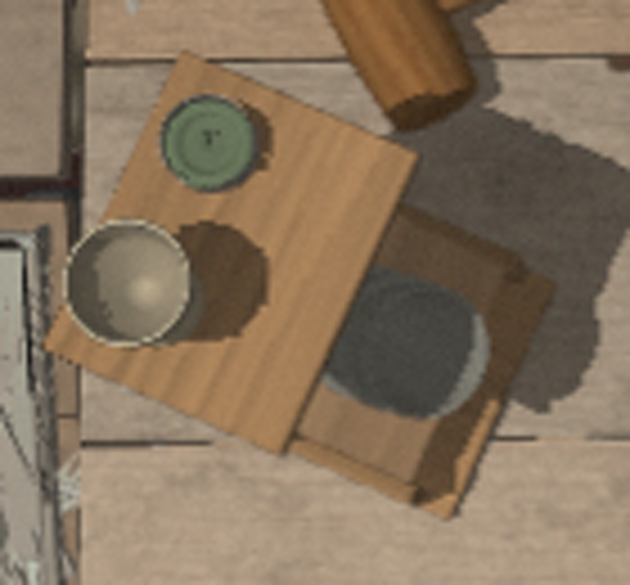

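View pics/c2.png

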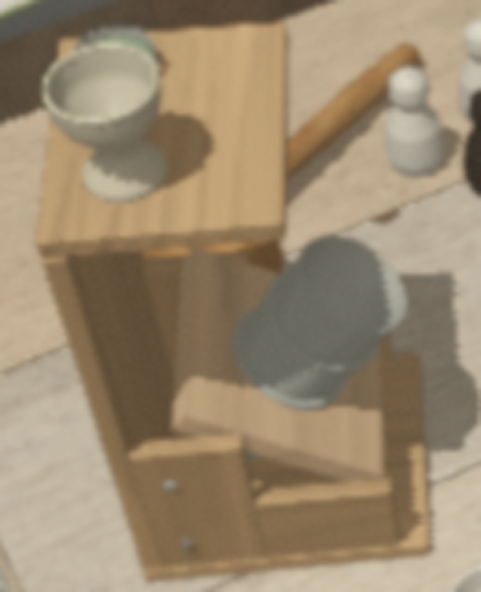

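The shelf-top corners are clear in both views. In the top crop they are A(183,52), B(418,155), C(282,453), D(45,345). In the scene crop they are A(62,38), B(287,25), C(285,235), D(40,245). I'll fit the rack to these and check it with an overlay.

```bash
cat > h.py <<'E'
import numpy as np,cv2
from scipy.optimize import least_squares
from scipy.spatial.transform import Rotation as R
def proj(s,P,E=None):
    E=s["extrinsics"] if E is None else E
    P=np.atleast_2d(P)@E[:3,:3].T+E[:3,3]; q=P[:,:2]/P[:,2:]
    q=q*(1+s["k1"]*(q**2).sum(1,keepdims=True)); f=240/np.tan(np.radians(s["vfov"]/2))
    return q*f+[s["cx"],s["cy"]]
def onplane(s,uv,z,E=None):
    return least_squares(lambda p:(proj(s,[p[0],p[1],z],E)[0]-uv),[.5,0]).x
def W(p,L):
    c,s=np.cos(p[2]),np.sin(p[2]); L=np.atleast_2d(L)
    return np.c_[p[0]+c*L[:,0]-s*L[:,1],p[1]+s*L[:,0]+c*L[:,1],L[:,2]]
AX=np.array([-np.sin(np.radians(35)),0,np.cos(np.radians(35))])  # tumbler axis, rack frame
M0=np.array([-.032,0,.151])
def circ(c,ax,r,n=60):
    u=np.cross(ax,[0,1,0]) if abs(ax[1])<.9 else np.cross(ax,[1,0,0]);u/=np.linalg.norm(u);v=np.cross(ax,u);t=np.linspace(0,2*np.pi,n)[:,None]
    return c+r*(np.cos(t)*u+np.sin(t)*v)
E
python3 - <<'E'
from h import *; from plant import env, imaging, job
S={n:imaging.snapshot(n) for n in("top","scene")}
uv={"top":np.array([[183,52],[418,155],[282,453],[45,345]])/4.5+[165,155],"scene":np.array([[62,38],[287,25],[285,235],[40,245]])/3.7+[145,175]}
L=lambda b:[[b,-.067,.267],[-.015,-.067,.267],[-.015,.067,.267],[b,.067,.267]]
L2=lambda b:[[b,-.067,.267],[-.015,-.067,.267],[-.015,.067,.267],[b,.067,.267]]
for sel in(["top"],["scene"],["top","scene"]):
  for yaw in(1,):
    r=least_squares(lambda p:np.concatenate([(proj(S[n],W(p[:3],L(p[3])))-uv[n]).ravel() for n in sel]),[.6,.3,1,.08])
    print(sel,r.x,np.sqrt(np.mean(r.fun**2)))
p=r.x
for n in S: print(n,"board c",onplane(S[n],{"top":(370.5,290),"scene":(376.5,291)}[n],.011),"cup rim",onplane(S[n],{"top":(263,304),"scene":(279,337)}[n],.057),"masher base/top",onplane(S[n],{"top":(366,198),"scene":(321,196)}[n],.128))
ims=[]
for n in S:
    im=cv2.resize(S[n]["image"][:,:,::-1],None,fx=2,fy=2)
    for d,rr in((0,.031),(-.031,.0325)):
        q=proj(S[n],W(p,circ(M0+d*AX,AX,rr)));cv2.polylines(im,[np.int32(2*q)],True,(0,0,255) if d==0 else (0,255,255))
    q=proj(S[n],W(p,L(p[3])));cv2.polylines(im,[np.int32(2*q)],True,(255,0,0))
    b=onplane(S[n],{"top":(370.5,290),"scene":(376.5,291)}[n],.011)
    q=proj(S[n],circ(np.r_[b,.011],np.array([0,0,1.]),.085));cv2.polylines(im,[np.int32(2*q)],True,(0,255,0))
    ims.append(im[300:700,340:860] if n=="top" else im[340:740,280:860])
ims=[cv2.resize(i,(400*i.shape[1]//400,400)) for i in ims]
o=np.hstack(ims);cv2.imwrite("pics/o1.png",cv2.resize(o,(800,int(o.shape[0]*800/o.shape[1]))))
E
```

```text
['top'] [0.62187335 0.24742583 1.1414886  0.09008583] 0.6055681632683027
['scene'] [0.61795824 0.24870728 1.13090688 0.09004856] 0.8076936579616376
['top', 'scene'] [0.62042995 0.24791237 1.13624009 0.09012308] 0.9565488023837657
top board c [ 0.48970597 -0.01828513] cup rim [0.46261541 0.22134622] masher base/top [ 0.68130941 -0.00180797]
scene board c [ 0.48226936 -0.01542423] cup rim [0.46151005 0.22035271] masher base/top [ 0.67860391 -0.0014298 ]
```

View pics/o1.png

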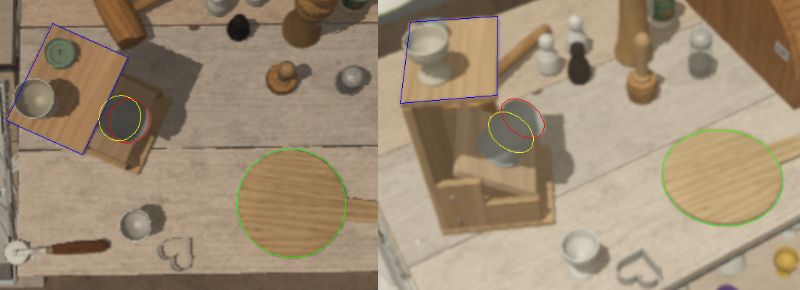

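The rack fit is good: the mouth, bead and shelf overlays all match. The two views put the board centre about 7 mm apart, so I'll refine it with the wrist camera on the way. First I'll check reachability.

```bash
cat >> h.py <<'E'
RK=np.array([.6204,.2479,1.1362])
def axw(rk=RK):
    return W([0,0,rk[2]],AX)[0]
def toolR(ax,ydir):
    z=-ax; y=ydir-ydir.dot(z)*z; y/=np.linalg.norm(y); return R.from_matrix(np.c_[np.cross(y,z),y,z])
E
python3 - <<'E'
from h import *; from plant import env, imaging, job
s=imaging.snapshot("wrist"); print(np.round(s["hand_eye"],3).tolist(),s["vfov"])
a=axw(); m=W(RK,M0)[0]; yr=W([0,0,RK[2]],[0,1,0])[0]; print(a,m,yr)
for sg in(1,-1):
    r=toolR(a,sg*yr).as_rotvec()
    for d in(-.012,.05,.1,.15): 
        q=env.inverse_kinematics(m+d*a,r); print(sg,d,None if q is None else np.round(q,2))
for ang in range(0,360,30):
    y=np.array([np.cos(np.radians(ang)),np.sin(np.radians(ang)),0])
    q=env.inverse_kinematics([.489,-.018,.15],toolR(np.array([0,0,1.]),y).as_rotvec()); print(ang,None if q is None else np.round(q,2))
E
```

```text
[[-0.001, -0.964, -0.265, 0.072], [1.0, -0.001, -0.001, 0.0], [0.0, -0.265, 0.964, -0.147], [0.0, 0.0, 0.0, 1.0]] 67.79858447503497
[-0.24150108 -0.52025682  0.81915204] [0.60692658 0.21887472 0.151     ] [-0.90704008  0.42104429  0.        ]
1 -0.012 [ 0.75  0.44 -1.08  1.91 -0.16  0.63  2.61]
1 0.05 None
1 0.1 None
1 0.15 None
-1 -0.012 [ 0.45  0.3  -0.69  1.92 -0.49  0.67 -0.28]
-1 0.05 [ 0.5   0.2  -0.66  1.91 -0.55  0.81 -0.23]
-1 0.1 [ 0.55  0.12 -0.63  1.89 -0.59  0.92 -0.2 ]
-1 0.15 [ 0.59  0.05 -0.6   1.86 -0.61  1.04 -0.18]
0 [ 0.5   0.12 -0.58  1.93  0.07  1.11 -0.11]
30 [ 0.52  0.12 -0.6   1.93  0.07  1.11  0.41]
60 [ 0.54  0.12 -0.62  1.93  0.08  1.12  0.93]
90 [ 0.59  0.13 -0.68  1.93  0.09  1.12  1.45]
120 [ 0.96  0.21 -1.1   1.91  0.21  1.14  1.87]
150 [ 0.96  0.21 -1.1   1.91  0.21  1.14  2.4 ]
180 None
210 [-1.2   0.12  1.24  2.   -0.13  1.11 -2.52]
240 [ 0.42  0.11 -0.5   1.93  0.06  1.11 -2.2 ]
270 [ 0.44  0.11 -0.52  1.93  0.06  1.11 -1.67]
300 [ 0.46  0.11 -0.54  1.93  0.06  1.11 -1.15]
330 [ 0.48  0.11 -0.56  1.93  0.07  1.11 -0.63]
```

Run:
```python
from h import *; from plant import env, imaging, job
V=lambda ang:toolR(np.array([0,0,1.]),np.array([np.cos(np.radians(ang)),np.sin(np.radians(ang)),0])).as_rotvec()
env.goto([.26,-.42,.34],V(-30)); env.goto([.43,-.06,.32],V(-30))
st=env.get_state(); s=imaging.snapshot("wrist")
T=np.eye(4);T[:3,:3]=R.from_rotvec(st["tcp_rot"]).as_matrix();T[:3,3]=st["eef_pos"]
E=np.linalg.inv(T@s["hand_eye"]); np.savez("wb.npz",E=E,**{k:s[k] for k in("vfov","cx","cy","k1")})
im=s["image"][:,:,::-1].copy();cv2.imwrite("pics/wb_raw.png",im)
q=proj(s,circ(np.array([.489,-.018,.011]),np.array([0,0,1.]),.085),E);cv2.polylines(im,[np.int32(q)],True,(0,255,0))
cv2.imwrite("pics/wb.png",im); print(st["time"],st["eef_pos"],proj(s,[.489,-.018,.011],E))
```

```text
2.55 [ 0.42999582 -0.06137358  0.31984211] [[345.69617313 144.67399555]]
```

View pics/wb.png

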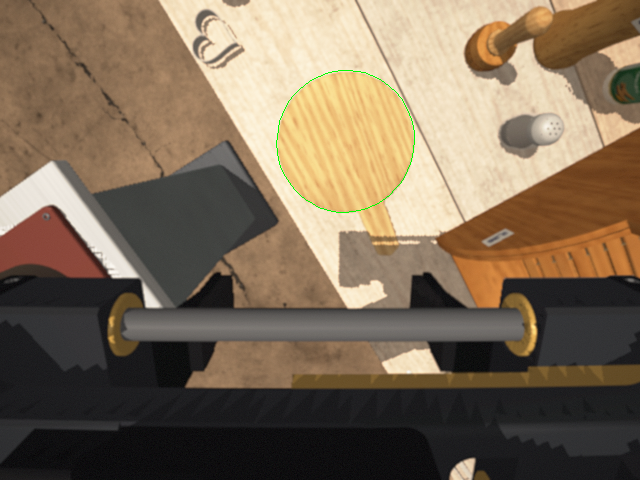

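The green 85 mm circle, drawn for a disc centre of (0.489, -0.018), lies right on the board's disc in the wrist view (centre about (346,142)). Next is the pre-grasp pose, with a look at the mouth.

Run:
```python
from h import *; from plant import env, imaging, job
a=axw(); m=W(RK,M0)[0]; yr=W([0,0,RK[2]],[0,1,0])[0]; r=toolR(a,-yr).as_rotvec()
env.goto(m+.12*a,r)
st=env.get_state(); s=imaging.snapshot("wrist")
T=np.eye(4);T[:3,:3]=R.from_rotvec(st["tcp_rot"]).as_matrix();T[:3,3]=st["eef_pos"]
E=np.linalg.inv(T@s["hand_eye"]); np.savez("wm.npz",E=E,**{k:s[k] for k in("vfov","cx","cy","k1")})
im=s["image"][:,:,::-1].copy();cv2.imwrite("pics/wm_raw.png",im)
for d,rr,c in((0,.031,(0,0,255)),(-.031,.0325,(0,255,255))):
    q=proj(s,W(RK,circ(M0+d*AX,AX,rr)),E);cv2.polylines(im,[np.int32(q)],True,c)
cv2.imwrite("pics/wm.png",im); print(st["time"],st["eef_pos"],m+.12*a,st["wrist_force"])
```

```text
3.65 [0.57808018 0.15556388 0.24963203] [0.57794645 0.1564439  0.24929825] [-0.90118829 -0.65982829  0.53871075]
```

View pics/wm.png

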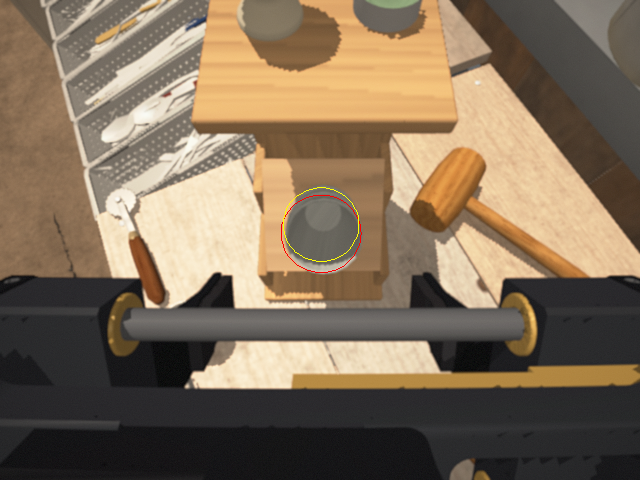

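The mouth is at about (321,233), and the red rim circle is close to it. I'll zoom in for millimetre accuracy.

Run:
```python
from h import *
s=dict(np.load("wm.npz")); 
print(proj(s,W(RK,[[-.015,-.067,.267],[-.015,.067,.267],[-.015,-.067,.255],[-.015,.067,.255]]),s["E"]))
im=cv2.imread("pics/wm_raw.png"); big=cv2.resize(im[175:290,245:400],None,fx=5,fy=5,interpolation=2)
q=proj(s,W(RK,circ(M0,AX,.031)),s["E"]);cv2.polylines(big,[np.int32((q-[245,175])*5+2)],True,(0,0,255))
cv2.imwrite("pics/wm2.png",big)
```

```text
[[457.72194989 120.42644685]
 [183.69206269 120.68564226]
 [449.55425949 135.23579307]
 [191.96829505 135.48604528]]
```

View pics/wm2.png

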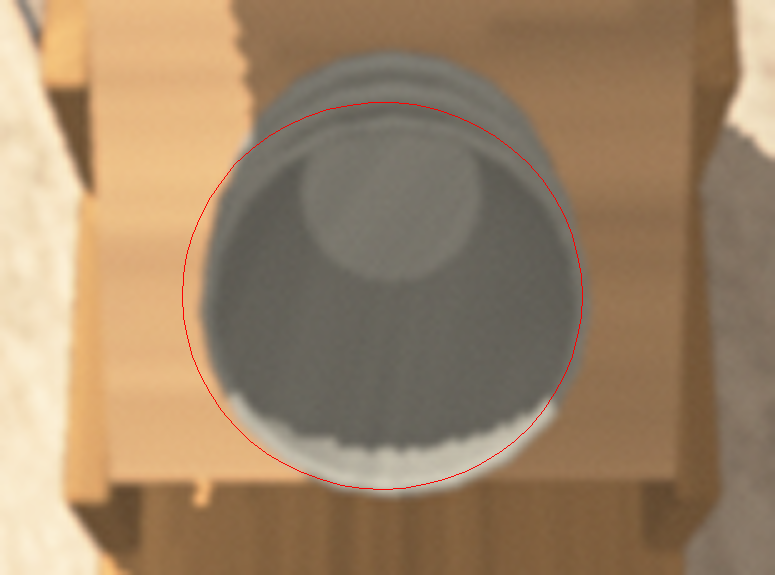

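The true mouth is centred at about (394,304) in the crop, against the model's (383,296). That is roughly 1.7 mm along tool +y and 1 mm along -x, which I'll correct. Then I'll approach and grasp, watching the forces.

```bash
cat >> h.py <<'E'
def G():
    a=axw(); yr=W([0,0,RK[2]],[0,1,0])[0]; t=toolR(a,-yr)
    m=W(RK,M0)[0]+t.apply([-.0008,.0016,0]); return a,m,t
E
python3 - <<'E'
from h import *; from plant import env, imaging, job
a,m,t=G(); r=t.as_rotvec()
def rep(k):
    st=env.get_state(); print(k,round(st["time"],2),"tcp err tool",np.round(t.inv().apply(st["eef_pos"]-m)*1e3,1),"F tool",np.round(t.inv().apply(st["wrist_force"]),1),"w",round(st["width"],4),"g",round(st["grip_force"],1))
rep(0); env.movel(m+.04*a,r,speed=.12); rep(1); env.movel(m-.012*a,r,speed=.05); env.sleep(.3); rep(2)
F=env.get_state()["wrist_force"]
if np.linalg.norm(F)<8: env.grasp(8); env.sleep(.4); rep(3)
E
```

```text
0 3.7 tcp err tool [   0.5   -1.  -120.9] F tool [-0.4  0.8 -0.2] w 0.0871 g 0.0
1 4.52 tcp err tool [  0.2   0.5 -40.6] F tool [0.5 0.3 0.4] w 0.0874 g 0.0
2 6.01 tcp err tool [ 0.   0.1 11.8] F tool [ 0.4 -0.  -0.5] w 0.0865 g 0.0
3 6.98 tcp err tool [-0.1 -0.1 12.1] F tool [-1.3  0.6  2.6] w 0.0612 g 8.1
```

Width 61.2 mm means the pads are on the plain band near the rim (the bead would read 65 mm), and the side force is negligible. I'll tighten the grip and pull.

Run:
```python
from h import *; from plant import env, imaging, job
a,m,t=G(); r=t.as_rotvec()
def rep(k):
    st=env.get_state(); print(k,round(st["time"],2),"tcp err tool",np.round(t.inv().apply(st["eef_pos"]-m)*1e3,1),"F tool",np.round(t.inv().apply(st["wrist_force"]),1),"w",round(st["width"],4),"g",round(st["grip_force"],1))
env.grasp(35); env.sleep(.2); rep(0)
for d in(0,.013,.028,.048,.07,.1): env.movel(m+d*a,r,speed=.04); rep(d)
s=imaging.snapshot("wrist")["image"]; s2=imaging.snapshot("scene")["image"]
o=np.hstack([cv2.resize(s[130:350,220:420],(400,440)),cv2.resize(s2[175:335,145:290],(399,440))])[:,:,::-1]
cv2.imwrite("pics/pull.png",o)
```

```text
0 7.4 tcp err tool [-0.  -0.1 12.1] F tool [-1.4 -0.9  1.7] w 0.0606 g 34.9
0 7.85 tcp err tool [ 0.2  0.7 -0.7] F tool [-0.7 -0.6 -1.3] w 0.0607 g 34.8
0.013 8.32 tcp err tool [  0.4   0.7 -13.7] F tool [ 0.6 -1.3 -6.4] w 0.0605 g 34.5
0.028 8.85 tcp err tool [  0.1   0.2 -28.2] F tool [0.8 0.5 0.5] w 0.0605 g 34.8
0.048 9.5 tcp err tool [ -0.1   0.1 -48.1] F tool [-0.8  0.3  0.8] w 0.0606 g 34.9
0.07 10.2 tcp err tool [ -0.  -0. -70.] F tool [-1.  -0.6  1.1] w 0.0607 g 34.9
0.1 11.1 tcp err tool [ -0.1  -0.1 -99.9] F tool [-0.3 -0.6  0.9] w 0.0607 g 34.9
```

View pics/pull.png

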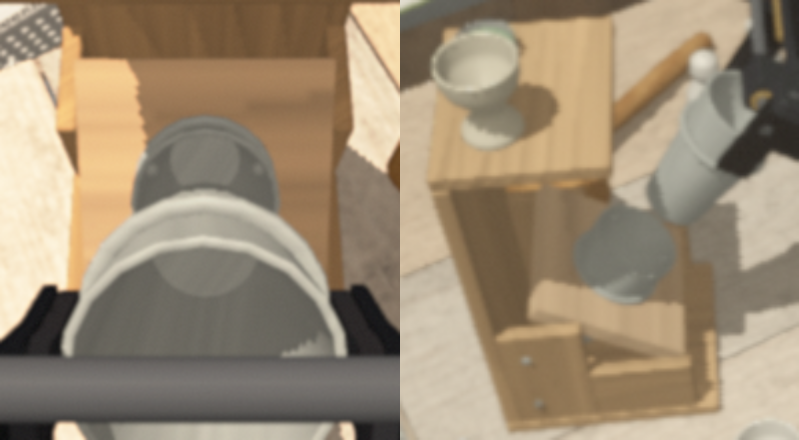

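The upper tumbler is out and in line with the gripper, and the lower one is still seated in the deck hole. The peak pull was about 6 N. Next I'll turn it upright over the board and lower it by feel.

Run:
```python
from h import *; from plant import env, imaging, job
a,m,t=G()
rv=toolR(np.array([0,0,1.]),t.apply([0,1,0])).as_rotvec(); B=np.array([.489,-.018,0])
env.movel(m+.13*a,t.as_rotvec(),speed=.1)
env.goto(B+[0,0,.26],rv)
env.movel(B+[0,0,.125],rv,speed=.12); env.sleep(.4)
f0=np.mean([ (env.sleep(.05),env.get_state()["wrist_force"][2])[1] for _ in range(6)]); z=.125; print(env.get_state()["time"],f0,env.get_state()["eef_pos"])
while z>.088:
    step=.003 if z>.108 else .001; z-=step
    env.movel(B+[0,0,z],rv,speed=.03); env.sleep(.05); st=env.get_state(); F=st["wrist_force"][2]-f0
    if abs(F)>2.5: break
env.sleep(.3); st=env.get_state(); print(z,st["time"],st["eef_pos"],np.round(st["wrist_force"],1),f0,st["ft_torque"])
im=imaging.snapshot("scene")["image"][180:340,290:490,::-1]; cv2.imwrite("pics/place.png",cv2.resize(im,None,fx=3,fy=3,interpolation=2))
```

```text
14.4 -1.129620361143636 [ 0.48897661 -0.01800838  0.12497432]
0.09999999999999998 18.6 [ 0.48916874 -0.01804643  0.10020476] [-2.1 -1.   4.6] -1.129620361143636 [-0.08438144  0.24653128  0.00938695]
```

Contact came at TCP z = 0.100, against 0.099 predicted. Now I'll release, back off straight up, and look.

Run:
```python
from h import *; from plant import env, imaging, job
a,m,t=G(); B=np.array([.489,-.018,0])
env.release(); env.sleep(.3)
env.movel(B+[0,0,.24],None,speed=.08)
env.movel(B+[-.05,-.02,.32],None,speed=.15); env.sleep(.3)
st=env.get_state(); print(st["time"],st["wrist_force"],st["width"])
S=imaging.snapshot("top"); I=cv2.resize(S["image"][150:350,160:460,::-1],(600,400),interpolation=2).copy()
f=lambda q:np.int32((q-[160,150])*2)
for z,rr in((.011,.085),(.111,.031)): cv2.polylines(I,[f(proj(S,circ(np.array([.489,-.018,z]),np.array([0,0,1.]),rr)))],True,(0,0,255))
S2=imaging.snapshot("scene"); J=S2["image"][175:375,145:445,::-1]
w=imaging.snapshot("wrist")["image"][:,:,::-1]
o=np.vstack([np.hstack([I[:300,:400],cv2.resize(J,(400,267))[:267] if 0 else cv2.resize(J,(400,300))]),np.hstack([I[100:400,200:600],cv2.resize(w,(400,300))])])
cv2.imwrite("pics/end.png",o)
```

```text
22.7083 [ 0.02495975  0.11688345 -0.25785541] 0.08666613834656504
```

View pics/end.png

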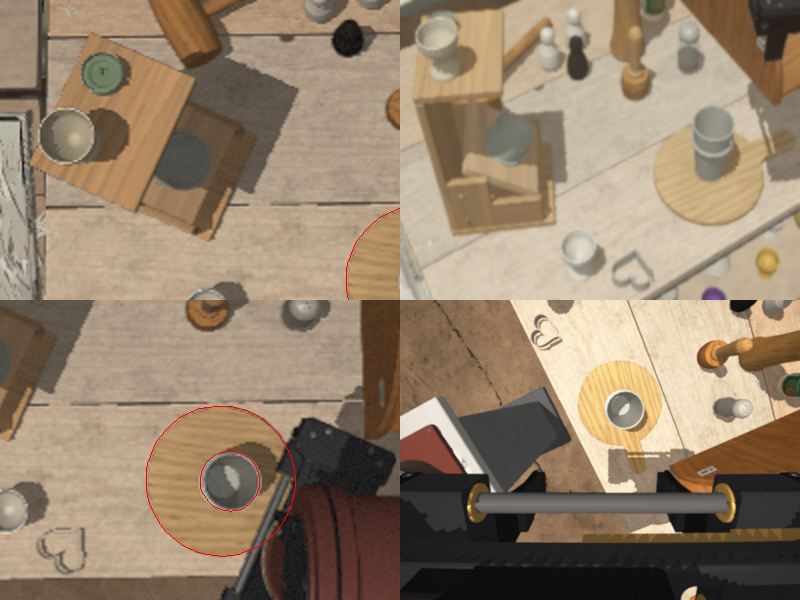

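The tumbler stands upright: its rim is on the predicted circle at about (230,481) and the board is on its own circle. The lower tumbler is still in the rack, and the cup and masher haven't moved. I'll hand it in.

```bash
python3 -c "
from plant import env, imaging, job
print(job.hand_in())"
```

```text
the job is handed in; nothing more can be done
None
```

I pulled the upper tumbler straight out along its axis and set it down upright in the middle of the board's round part; the lower tumbler is still seated in the rack, the cup, masher and board look unmoved, and I handed the job in at about 23 s.

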